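# Make up two painters' kits

### The arm

A 6-joint arm with a two-finger parallel gripper is mounted at the origin on the work surface. World frame = base frame: x ahead of the robot, y to its left, z up, the work surface at z = 0. Lengths are in m, angles in rad, forces in N, time in s.
With the tool pointing down it reaches from about 0.3 to 0.825 m from the base axis. Payload 5.4 kg.
Tool frame: the origin (TCP) lies at the very end of the fingers, on their centre line; the grasp point (between the pads) lies 19 mm behind it (bot.pinch_z is the distance from the TCP to the grasp point, in m); z points along the fingers, y is the line along which they close (so a half turn about z gives the same grasp; the last joint's range is limited). The gripper opens to 92 mm and grips with 3 to 60 N. Pads are 20 mm wide; open, the fingers measure 128 mm over their backs; the gripper's body (75 mm by 189 mm) begins 69 mm behind the grasp point.
Start: joints at [-1.35, 0.158, 1.597, -0, 1.386, -0.21], TCP at [0.24, -0.522, 0.215] pointing down, gripper open.
Joint ranges: [-2.91, 2.91], [-0.94, 2.29], [0.18, 2.7], [-1.29, 4.43], [0.17, 2.64], [-3, 3]. Speed limits (rad/s): [2.57, 2.57, 3.14, 3.14, 3.14, 3.14].

### API

Orientations are given as a unit quaternion [w, x, y, z].
In Python, from plant import state, camera, camera_model, ticket, bot gives the robot as it stands. The module is installed in compiled form; this text tells all that it offers.
- The arm moves only by the shell command python3 -m pendant 'ROWS' [OPENING] [FORCE]. ROWS is JSON, a list that holds one entry, the list of rows, each a list of 6 numbers: the shift along the tool's x, y, z in m, then the turn, a rotation vector about the tool's x, y, z in degrees. A call has 1 to 5 rows; each row shifts and turns the commanded pose from where the row before left it, along the tool's axes as they then stand; what a row does not reach is not made up. A row lasts 1/8 s, in which the tool goes at most 62.5 mm and 10.7 degrees, less where a joint would pass 70% of its speed; a pose out of reach is approached as far as the arm can. A call is refused whole if a number of a shift passes 0.0625 or a number of a turn 10.7, either way. A call with a gripper value outside its range is refused whole. OPENING is the finger opening in m, from 0 to 0.0919, set as the call begins (- or left out, the last holds). The fingers move at their own pace and stop on an object; FORCE is the grip in N (left out, the last holds). Time passes only in rows, so rows that do not move let the fingers close. It gives the time, the measured TCP pose, the force, the opening and the grip force at its end, in the units of the state.
- state(): the state, without advancing time (a new reading comes with each control period).
- camera(name): name is "scene" or "top" or "wrist"; returns (picture, depth): 420x560x3 uint8, blue, green, red; 420x560 float32, m along the optical axis (not along the pixel's ray), 0 where there is no reading.
- camera_model(name): a dict with "fx", "fy", "cx", "cy" (pixels), "T" (4x4, takes a point from camera to world coordinates). Camera axes: x right, y up, looking along -z (the intrinsics and any distortion apply to the point x, -y, -z); pixel columns grow to the right and rows downward; lengths in m; the calibration is good to about 2 mm. A picture is of the moment at which its call begins: read the wrist's pose just before it. camera_model takes no time and is no camera call; for the wrist camera it gives the pose at the moment of the call.
- ticket.hand_in(): hands the job in; it is judged then, once.
The state is a dict: "time_s": time; "qpos": joint angles; "joint_velocities": joint speeds; "effort": joint torques, N m; "ee_pos": TCP position; "tcp_rot": TCP orientation; "wrist_force": force on the tool from outside, world axes, zero at the start; "torque": the same for the moment, N m; "finger_gap": finger opening in m; "grip_force": force on a finger pad.
Only numpy, scipy, OpenCV 4.12 (cv2) and the standard library are available. Lean on these libraries where they do the work, as an engineer would, in place of code of your own. Each camera call takes 0.05 s, during which the arm holds its last target. There are 200 camera calls.

### The job

Make up the two painters' kits from the stock standing on the table: the white tray gets the green bell and the red paint jar, the dark wooden tray gets the ochre rattle and the blue paint jar. In each tray stand the clay piece upright on the cork pad and the jar upright in the bare compartment, setting everything down gently without dropping it. Leave the blue bell, the yellow jar, the mermaid candlestick and the iron trivet where they stand.

Things in the scene. Friction and masses are not known exactly. Their poses are not given: they have to be found in the camera images.
- tray_white: White-painted tray fixed to the table, turned any way: 82 mm along its x, 159 along its y, walls 5 thick, 21 high. A divider makes two compartments 72 by 72 mm inside, centred at x = 0, y = +38.5 and -38.5 mm. Floor at +y: tan cork pad, top 8 mm above the table; at -y: bare, in the tray's colour, 6 mm above the table. Origin: centre of the underside, at table height; z up.
- tray_dark: Dark brown wooden tray fixed to the table, turned any way: 82 mm along its x, 159 along its y, walls 5 thick, 21 high. A divider makes two compartments 72 by 72 mm inside, centred at x = 0, y = +38.5 and -38.5 mm. Floor at +y: tan cork pad, top 8 mm above the table; at -y: bare, in the tray's colour, 6 mm above the table. Origin: centre of the underside, at table height; z up.
- bell_green: Green glazed clay hand bell with a cream band, standing mouth down on the table, 82 mm high: round body 54 mm across at the rim, narrowing to 20 mm at height 38 mm, above that an upright plain round handle 20 mm in diameter up to the top. Origin: centre of the underside; z up along the handle. About 110 g.
- jar_red: Red closed paint jar, a plain upright cylinder 44 mm in diameter and 55 mm high, red lid and body with a white paper band round the side. Origin: centre of the underside; z up. About 90 g. 
- rattle: Ochre gourd-shaped clay rattle with a brown band, standing upright, 88 mm high: lower bulb 54 mm across, waist 24 mm at height 52 mm, upper bulb a nearly straight-sided round knob 32 mm in diameter from height 66 to 80 mm. Origin: centre of the underside; z up. About 120 g.
- jar_blue: Blue closed paint jar, a plain upright cylinder 44 mm in diameter and 55 mm high, blue lid and body with a white paper band round the side. Origin: centre of the underside; z up. About 90 g. 
- bell_blue: To be left alone. Blue glazed clay hand bell with a cream band, standing mouth down on the table, 82 mm high: round body 54 mm across at the rim, narrowing to 20 mm at height 38 mm, above that an upright plain round handle 20 mm in diameter up to the top. Origin: centre of the underside; z up along the handle. About 110 g.
- jar_yellow: To be left alone. Yellow closed paint jar, a plain upright cylinder 44 mm in diameter and 55 mm high, yellow lid and body with a white paper band round the side. Origin: centre of the underside; z up. About 90 g. 
- mermaid: To be left alone. Loose terracotta mermaid candlestick, 165 mm high, base 90 mm across, towards the left side of the table. Origin: centre of the underside; z up.
- trivet: To be left alone. Loose blackened iron trivet, a ring 100 mm across on three short feet, 26 mm high, between the trays. Origin: its centre at table height; z up.
There are look-alikes about, which are no part of the job. Of the things that look like the bell_green, the largest one is meant.

How it is judged:
At the end, for the whole second after the job is handed in: Bell and rattle on the cork, jars in the bare halves of their own trays: on the floor (origin under 13 mm up), within 16 mm of the half's centre in tray x and y, upright to 0.12 rad, released, at rest. Blue bell, yellow jar, mermaid, trivet upright (0.15 rad), within 30 mm of their start (x of bell_green in the frame of tray_white between -0.016 and 0.016 m and y of bell_green in the frame of tray_white between 0.0225 and 0.0545 m and z of bell_green in the frame of tray_white between 0.002 and 0.013 m and angle between each of bell_green, jar_red, rattle, jar_blue's own z axis and vertical below 0.12 rad and linear speed of each of bell_green, jar_red, rattle, jar_blue below 0.03 m/s and angular speed of each of bell_green, jar_red, rattle, jar_blue below 0.3 rad/s and contact force between the fingers and bell_green below 0.05 N and x of jar_red in the frame of tray_white between -0.016 and 0.016 m and y of jar_red in the frame of tray_white between -0.0545 and -0.0225 m and z of jar_red in the frame of tray_white between 0.002 and 0.013 m and contact force between the fingers and jar_red below 0.05 N and x of rattle in the frame of tray_dark between -0.016 and 0.016 m and y of rattle in the frame of tray_dark between 0.0225 and 0.0545 m and z of rattle in the frame of tray_dark between 0.002 and 0.013 m and contact force between the fingers and rattle below 0.05 N and x of jar_blue in the frame of tray_dark between -0.016 and 0.016 m and y of jar_blue in the frame of tray_dark between -0.0545 and -0.0225 m and z of jar_blue in the frame of tray_dark between 0.002 and 0.013 m and contact force between the fingers and jar_blue below 0.05 N and distance of each of bell_blue, jar_yellow, mermaid, trivet from where it was at the start of the episode below 0.03 m and angle between each of bell_blue, jar_yellow, mermaid, trivet's own z axis and vertical below 0.15 rad); the robot touches nothing.
It fails at once if a kit piece was dropped or knocked (let go and moving faster than 0.7 m/s, a fall of about 25 mm) ((linear speed of bell_green above 0.7 m/s and contact force between the fingers and bell_green below 0.05 N) or (linear speed of jar_red above 0.7 m/s and contact force between the fingers and jar_red below 0.05 N) or (linear speed of rattle above 0.7 m/s and contact force between the fingers and rattle below 0.05 N) or (linear speed of jar_blue above 0.7 m/s and contact force between the fingers and jar_blue below 0.05 N)).
It fails at once if something that was to be left alone was shifted by more than 30 mm or tipped (distance of any of bell_blue, jar_yellow, mermaid, trivet from where it was at the start of the episode above 0.03 m or angle between any of bell_blue, jar_yellow, mermaid, trivet's own z axis and vertical above 0.35 rad).
It also fails if it takes over 99 s, if anything falls off the work surface, if the arm or the gripper's body presses on something with over 40 N, if the wrist force passes 120 N, or if a joint passes its speed limit or range.

## Working session

There is one attempt and no reset: what is moved stays moved. The work goes in short steps, Python scripts to look and compute and a shell command to move; the robot and the scene stay as the last step left them, time stands still between calls to the robot, and variables do not carry over. Pictures are saved under pics/ and viewed, at most 14 in all, crops included, and the job is handed in when it is done.

```bash
mkdir -p pics; cat > h.py <<'E'
import numpy as np, cv2
from plant import state, camera, camera_model, ticket, bot
def snap(n,f):
    m=camera_model(n); p,d=camera(n); cv2.imwrite(f'pics/{f}.png',p); np.savez(f'pics/{f}.npz',p=p,d=d,**{k:m[k] for k in('fx','fy','cx','cy','T')}); return p,d,m
def ray(m,u,v):
    T=np.array(m['T']); r=T[:3,:3]@np.array([(u-m['cx'])/m['fx'],-(v-m['cy'])/m['fy'],-1]); return T[:3,3],r
def atz(m,u,v,z):
    o,r=ray(m,u,v); return o+r*(z-o[2])/r[2]
def dep(m,d,u,v):
    o,r=ray(m,u,v); return o+r*float(d[int(round(v)),int(round(u))])
E
python3 - <<'E'
from h import *
for n in('top','scene'):
    p,d,m=snap(n,n+'0'); print({k:v for k,v in m.items()})
s=state(); print(s); print([x for x in dir(bot) if x[0]!='_'])
E
```

```text
{'fx': 386.5563706799363, 'fy': 386.5563706799363, 'cx': 278.21855583428527, 'cy': 213.40263620489588, 'T': array([[ 0.02624598,  0.99104836, -0.130898  ,  0.44999988],
       [-0.99923021,  0.0221897 , -0.03235125,  0.08424019],
       [-0.02915707,  0.13164633,  0.99086786,  1.03303976],
       [ 0.        ,  0.        ,  0.        ,  1.        ]])}
{'fx': 437.8790194004203, 'fy': 437.8790194004203, 'cx': 284.7106145624087, 'cy': 209.66344829667543, 'T': array([[-0.36050303, -0.76549616,  0.53296641,  1.07233062],
       [ 0.9327177 , -0.30115903,  0.19834546,  0.28808094],
       [ 0.00867496,  0.56861135,  0.82256056,  0.78295928],
       [ 0.        ,  0.        ,  0.        ,  1.        ]])}
{'time_s': 0.1, 'qpos': array([-1.35013602e+00,  1.58963481e-01,  1.59805491e+00, -7.42183069e-06,
        1.38618299e+00, -2.10115799e-01]), 'joint_velocities': array([-0.00034403, -0.00148978, -0.00261601, -0.00174885, -0.00051065,
        0.0025888 ]), 'effort': array([-1.14798772e-04, -3.86503494e+01, -3.22960496e+01,  7.03496835e-02,
        3.39401071e-02, -3.59844046e-05]), 'ee_pos': array([ 0.23995636, -0.5219466 ,  0.21375577]), 'tcp_rot': array([-8.04330518e-04,  9.76893069e-01,  2.13727129e-01, -7.88803164e-06]), 'wrist_force': array([ 1.34765014, -0.29297937, -0.86048668]), 'torque': array([ 0.04162953, -0.00672029,  0.00150494]), 'grip_force': 0.0, 'finger_gap': 0.0918986749868478}
['IKError', 'pinch_z']
```

View pics/top0.png

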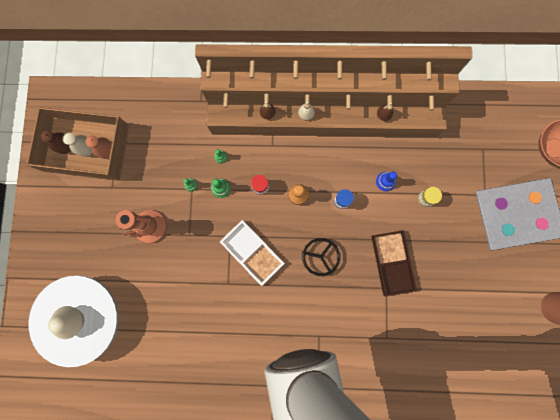

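View pics/scene0.png

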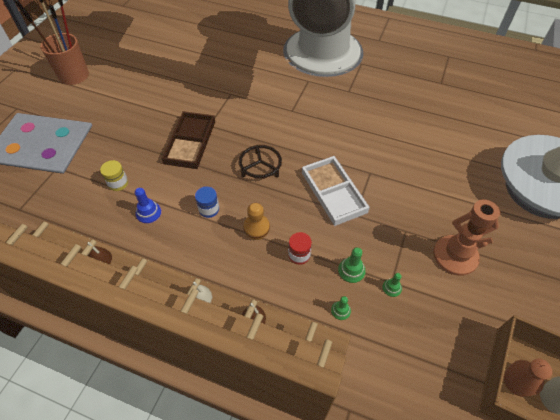

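The top view shows the large green bell at (220,187), with small look-alikes at (190,184) and (220,156). The red jar is at (260,184), the rattle at (298,194) and the blue jar at (344,199). The white tray is at (252,252) with its cork to the lower right, and the dark tray at (393,263) with its cork at the top. I'll enlarge both views.

```bash
python3 - <<'E'
from h import *
def crop(n,x0,y0,w,h,f):
    p=cv2.imread(f'pics/{n}.png')[y0:y0+h,x0:x0+w]; p=cv2.resize(p,(w*3,h*3),interpolation=cv2.INTER_CUBIC)
    for i in range(0,w,20): cv2.line(p,(i*3,0),(i*3,6 if (x0+i)%100 else 15),(255,255,255),1); cv2.putText(p,str(x0+i),(i*3,22),0,.35,(255,255,255),1)
    for i in range(0,h,20): cv2.line(p,(0,i*3),(6,i*3),(255,255,255),1); cv2.putText(p,str(y0+i),(8,i*3+4),0,.35,(255,255,255),1)
    cv2.imwrite(f'pics/{f}.png',p)
crop('top0',180,140,260,160,'topc'); crop('scene0',140,100,260,200,'scenec')
E
```

```text
(no output)
```

View pics/topc.png

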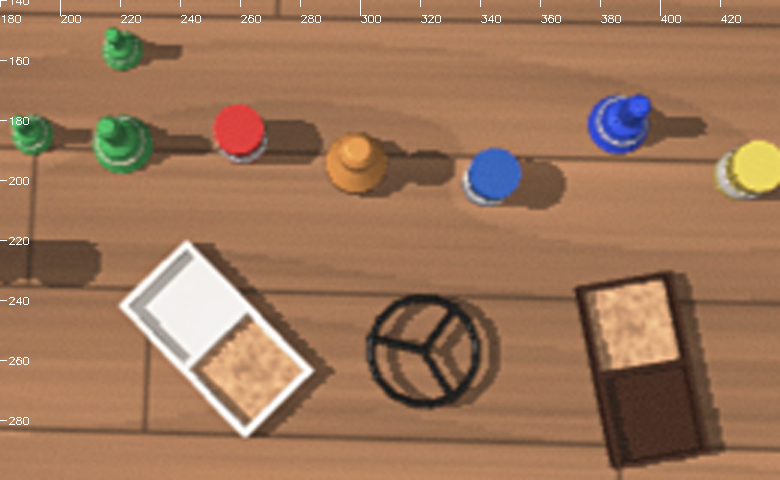

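View pics/scenec.png

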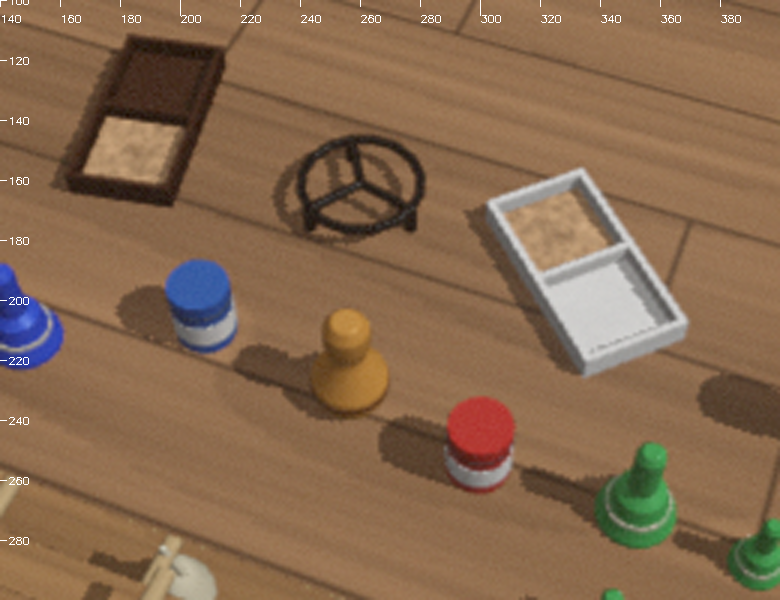

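The crops are sharp enough to read the lid, knob and handle tops and the tray rim corners in both views. The cork sits at the near-robot, right-hand end of the white tray and at the far end of the dark tray. Next I triangulate.

```bash
python3 - <<'E'
from h import *
mt,ms=camera_model('top'),camera_model('scene')
D=np.load('pics/top0.npz')['d']
def tri(a,b):
    A=np.zeros((3,3));B=np.zeros(3)
    L=[ray(mt,*a),ray(ms,*b)]
    for o,r in L:
        r=r/np.linalg.norm(r);P=np.eye(3)-np.outer(r,r);A+=P;B+=P@o
    x=np.linalg.solve(A,B); 
    o,r=L[0]; r=r/np.linalg.norm(r); e=np.linalg.norm((np.eye(3)-np.outer(r,r))@(x-o))
    return x,e
Q=dict(bell=((216,182),(357.3,250.7)),red=((259.7,183),(300.3,240.3)),rattle=((298.7,189.7),(255.7,207.7)),blue=((345,198),(206.3,194.7)),
w1=((284,263.7),(303.3,168.3)),w2=((262,285.7),(334.3,156.7)),w3=((220,241.7),(368.7,207.3)),w4=((242.3,220),(335,224.3)),
d1=((403,230.7),(162.7,162)),d2=((372,236),(197.3,168)),d3=((385.7,295.7),(214.7,116.7)),d4=((416,290),(183.3,112.3)))
R={}
for k,(a,b) in Q.items():
    R[k],e=tri(a,b); print(k,R[k].round(4),'err',round(e,4),'depthpt',dep(mt,D,*a).round(4))
for t in 'wd':
    c=[R[t+str(i)] for i in(1,2,3,4)]; C=np.mean(c,0); y=(c[0]+c[1]-c[2]-c[3])[:2]; y/=np.linalg.norm(y)
    print(t,C.round(4),'yaw y-axis deg',np.degrees(np.arctan2(y[1],y[0])).round(1),'len',np.linalg.norm((c[0]+c[1]-c[2]-c[3])/2).round(3),np.linalg.norm((c[0]+c[3]-c[1]-c[2])/2).round(3),'cork',(C[:2]+.0385*y).round(4),'bare',(C[:2]-.0385*y).round(4))
for n,u,v in(('corkW',264,263),('bareW',240,239),('corkD',391,248),('bareD',398,277),('bluebell',393,175.7),('yellow',432.7,195.3),('shelf front top',330,125),('shelf2',330,100),('shelf3',330,80),('peg',226,100),('cup',306,112),('mermaid',126,220),('smallbell',192,178),('smallbell2',218,151),('trivet c',321,257),('shelf edge',330,136),('shelf4',330,55)): print(n,dep(mt,D,u,v).round(3))
E
```

```text
bell [0.6527 0.2753 0.0785] err 0.0003 depthpt [0.6524 0.2747 0.0803]
red [0.6571 0.1663 0.0557] err 0.0003 depthpt [0.657  0.166  0.0569]
rattle [0.6361 0.0656 0.0845] err 0.0001 depthpt [0.635  0.0658 0.0898]
blue [ 0.6231 -0.0535  0.0519] err 0.0003 depthpt [ 0.622  -0.0528  0.0591]
w1 [0.452  0.0999 0.0144] err 0.001 depthpt [0.4524 0.0991 0.0026]
w2 [0.394  0.1556 0.0163] err 0.0011 depthpt [ 0.3934  0.1557 -0.    ]
w3 [0.5055 0.2686 0.0184] err 0.0002 depthpt [ 0.5065  0.2725 -0.0016]
w4 [0.5656 0.2134 0.0069] err 0.0002 depthpt [0.564  0.2118 0.0212]
d1 [ 0.5468 -0.2127  0.0055] err 0.0005 depthpt [ 0.5453 -0.2077  0.0244]
d2 [ 0.531  -0.1318  0.0018] err 0.0008 depthpt [ 0.5307 -0.1308  0.0098]
d3 [ 0.3774 -0.1619  0.0164] err 0.0016 depthpt [ 0.3782 -0.1624  0.0205]
d4 [ 0.3944 -0.2391  0.0191] err 0.0006 depthpt [ 0.3947 -0.2393  0.0203]
w [0.4793 0.1844 0.014 ] yaw y-axis deg -134.8 len 0.16 0.081 cork [0.4522 0.157 ] bare [0.5064 0.2117]
d [ 0.4624 -0.1864  0.0107] yaw y-axis deg 10.5 len 0.156 0.081 cork [ 0.5003 -0.1794] bare [ 0.4246 -0.1934]
corkW [0.453 0.152 0.01 ]
bareW [0.515 0.218 0.006]
corkD [ 0.501 -0.18   0.009]
bareD [ 0.426 -0.198  0.006]
bluebell [ 0.677 -0.168  0.083]
yellow [ 0.634 -0.275  0.056]
shelf front top [ 0.811 -0.012  0.067]
shelf2 [ 0.866 -0.009  0.097]
shelf3 [ 0.893 -0.003  0.15 ]
peg [0.846 0.249 0.135]
cup [0.829 0.052 0.109]
mermaid [0.541 0.46  0.167]
smallbell [0.679 0.357 0.003]
smallbell2 [0.739 0.278 0.059]
trivet c [0.472 0.004 0.027]
shelf edge [ 0.804 -0.019  0.003]
shelf4 [0.917 0.004 0.22 ]
```

Everything is located to a few mm: white cork (0.452,0.157), white bare (0.506,0.212), dark cork (0.500,-0.179), dark bare (0.425,-0.193). Heights match the text. I'll square the tool to the world axes and head for the blue jar.

```bash
python3 -m pendant '[[[0,0,0,0,0,8.23],[0,0,0,0,0,8.23],[0,0,0,0,0,8.23],[0.04,-0.04,0,0,0,0],[0.04,-0.04,0,0,0,0]]]' 0.07 20
python3 -m pendant '[[[0.04,-0.045,0,0,0,0],[0.04,-0.045,0,0,0,0],[0.04,-0.045,0,0,0,0],[0.04,-0.045,0,0,0,0],[0.04,-0.045,0,0,0,0]]]'
python3 -m pendant '[[[0.04,-0.045,0,0,0,0],[0.02,-0.045,0,0,0,0],[0,0,0,0,0,0]]]'
python3 -c "
from h import *
print(state()['qpos'].round(3)); snap('wrist','w1')"
```

```text
time_s: 0.72
ee_pos: [0.3205, -0.4414, 0.214]
tcp_rot: [-0.0, 1.0, -0.001, -0.0]
wrist_force: [0.3, -1.1, -0.3]
finger_gap: 0.0702
grip_force: 0.0
time_s: 1.35
ee_pos: [0.521, -0.2157, 0.2143]
tcp_rot: [-0.0, 1.0, -0.0, -0.0]
wrist_force: [-0.0, -0.4, 1.0]
finger_gap: 0.0702
grip_force: 0.0
time_s: 1.72
ee_pos: [0.5808, -0.1243, 0.2139]
tcp_rot: [-0.001, 1.0, 0.002, -0.0]
wrist_force: [-0.5, -1.1, 0.2]
finger_gap: 0.0701
grip_force: 0.0
[-4.140e-01  2.080e-01  1.541e+00  1.000e-03  1.393e+00  1.151e+00]
```

View pics/w1.png

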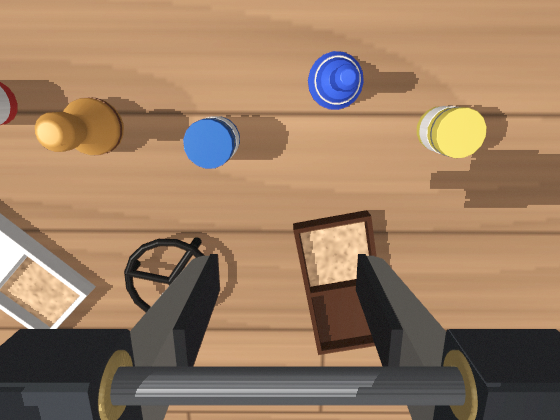

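The wrist view shows the blue lid centred at (210,143) and the rattle knob top near (58,131). The dark tray's far rim corners are at (294,226) and (369,212), and its near-left corner at (320,353). I'll check these against the triangulation.

```bash
python3 -c "
from h import *
m=camera_model('wrist'); d=np.load('pics/w1.npz')['d']
for n,u,v,z in(('blue',210,143,.055),('rattle',58,131,.088),('ybl',347,78,.082),('d2',294,226,.021),('d1',369,212,.021),('d3',320,353,.021),('cork pad c',338,253,.008)): print(n,atz(m,u,v,z).round(4),dep(m,d,u,v).round(4))"
```

```text
blue [ 0.6246 -0.0582  0.055 ] [ 0.6244 -0.0579  0.0534]
rattle [0.6375 0.0537 0.088 ] [0.6374 0.0545 0.0868]
ybl [ 0.6776 -0.172   0.082 ] [ 0.6776 -0.1722  0.081 ]
d2 [ 0.5353 -0.1335  0.021 ] [ 0.5312 -0.1337  0.0095]
d1 [ 0.5508 -0.2105  0.021 ] [ 0.544  -0.2156 -0.0009]
d3 [ 0.378  -0.1652  0.021 ] [ 0.3784 -0.1651  0.0214]
cork pad c [ 0.4993 -0.1825  0.008 ] [ 0.4992 -0.1826  0.0079]
```

The blue jar agrees to 4 mm and the dark tray to 3 mm. The rattle differs at the image edge, so I'll look at it again from closer. Now I pick the blue jar.

```bash
python3 -m pendant '[[[0.022,-0.034,0.02,0,0,0],[0.021,-0.034,0.03,0,0,0],[0,0,0.04,0,0,0],[0,0,0.04,0,0,0],[0,0,0.03,0,0,0]]]' 0.075
python3 -m pendant '[[[0,0,0.02,0,0,0],[0,0,0.01,0,0,0],[0,0,0,0,0,0]]]'
python3 -m pendant '[[[0,0,0,0,0,0],[0,0,0,0,0,0],[0,0,0,0,0,0],[0,0,0,0,0,0]]]' 0.03 15
```

```text
time_s: 2.4
ee_pos: [0.6217, -0.0609, 0.0523]
tcp_rot: [-0.0, 1.0, -0.001, -0.001]
wrist_force: [-0.1, 0.3, 0.8]
finger_gap: 0.0753
grip_force: 0.0
time_s: 2.78
ee_pos: [0.6231, -0.0599, 0.0246]
tcp_rot: [0.0, 1.0, -0.0, -0.0]
wrist_force: [0.6, 1.0, 1.3]
finger_gap: 0.0749
grip_force: 0.0
time_s: 3.28
ee_pos: [0.6236, -0.0594, 0.0252]
tcp_rot: [-0.0, 1.0, 0.0, 0.0]
wrist_force: [-0.9, 1.1, 4.1]
finger_gap: 0.0436
grip_force: 15.0
```

```bash
python3 -m pendant '[[[0,0,-0.02,0,0,0],[0,0,-0.04,0,0,0],[-0.03,0.02,-0.03,0,0,0],[-0.04,0.028,0,0,0,0],[-0.04,0.028,0,0,0,0]]]'
python3 -m pendant '[[[-0.04,0.028,0,0,0,0],[-0.035,0.02,0,0,0,0],[-0.014,0.012,0,0,0,0],[0,0,0.03,0,0,0],[0,0,0,0,0,0]]]'
python3 -c "
from h import *
snap('wrist','w2')"
```

```text
time_s: 3.9
ee_pos: [0.5126, -0.1366, 0.1164]
tcp_rot: [0.001, 1.0, 0.0, 0.001]
wrist_force: [-0.2, -0.2, -0.2]
finger_gap: 0.0437
grip_force: 15.0
time_s: 4.53
ee_pos: [0.4226, -0.1947, 0.0838]
tcp_rot: [-0.001, 1.0, -0.0, -0.001]
wrist_force: [-0.7, -0.6, -0.3]
finger_gap: 0.0439
grip_force: 15.0
```

View pics/w2.png

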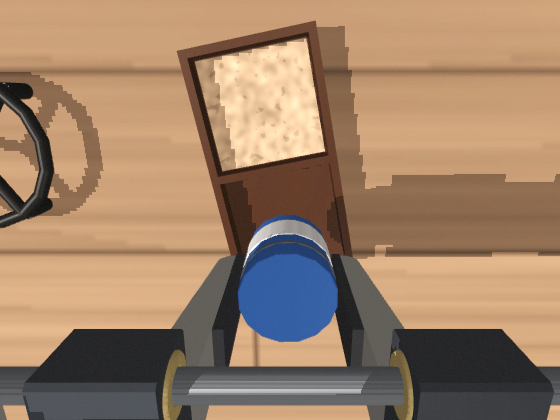

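The blue jar is upright over the bare half. The tray's outer far corners are at (178,52) and (316,21), and the cork corners at about (192,62), (309,37), (327,152) and (221,174). I'll use these to refine the dark tray pose.

```bash
python3 -c "
from h import *
m=camera_model('wrist')
a,b=atz(m,178,52,.021),atz(m,316,21,.021); y=(b-a)[:2]; L=np.linalg.norm(y); x=-y/L; yy=np.array([x[1]*-1,x[0]]); 
print(a.round(4),b.round(4),L); 
n=np.array([-y[1],y[0]])/L  # +90deg of (b-a)
C=(a+b)[:2]/2
for s in(1,-1): print('cork',(C+s*n*.041).round(4),'bare',(C+s*n*.118).round(4))
print(np.mean([atz(m,u,v,.008) for u,v in((192,62),(309,37),(327,152),(221,174))],0).round(4))"
```

```text
[ 0.5322 -0.1318  0.021 ] [ 0.5485 -0.2119  0.021 ] 0.0817511712722184
cork [ 0.5805 -0.1637] bare [ 0.656  -0.1483]
cork [ 0.5002 -0.18  ] bare [ 0.4247 -0.1953]
[ 0.4999 -0.1794  0.008 ]
```

```bash
python3 -m pendant '[[[0.002,0,0.02,0,0,0],[0,0,0.02,0,0,0],[0,0,0.008,0,0,0],[0,0,0.004,0,0,0],[0,0,0,0,0,0]]]'
python3 -m pendant '[[[0,0,0,0,0,0],[0,0,0,0,0,0]]]'
```

```text
time_s: 5.2
ee_pos: [0.4266, -0.1957, 0.0332]
tcp_rot: [0.0, 1.0, 0.0, 0.0]
wrist_force: [-0.2, 0.3, -0.5]
finger_gap: 0.0433
grip_force: 15.0
time_s: 5.45
ee_pos: [0.4265, -0.1957, 0.0331]
tcp_rot: [0.0, 1.0, -0.0, 0.0]
wrist_force: [0.3, 0.2, -0.7]
finger_gap: 0.0437
grip_force: 15.0
```

```bash
python3 -m pendant '[[[0,0,0.002,0,0,0],[0,0,0,0,0,0]]]'
python3 -m pendant '[[[0,0,0,0,0,0],[0,0,0,0,0,0],[0,0,-0.02,0,0,0],[0,0,-0.05,0,0,0],[0,0,-0.05,0,0,0]]]' 0.07
python3 -m pendant '[[[0.03,-0.045,-0.03,0,0,0],[0.03,-0.05,-0.02,0,0,0],[0.03,-0.05,0,0,0,0],[0.03,-0.05,0,0,0,0],[0.014,-0.06,0,0,0,0]]]'
python3 -m pendant '[[[0,0,0,0,0,0],[0,0,0,0,0,0]]]'
python3 -c "
from h import *
snap('wrist','w3')"
```

```text
time_s: 5.7
ee_pos: [0.4264, -0.1957, 0.0312]
tcp_rot: [0.0, 1.0, -0.0, 0.0]
wrist_force: [-1.5, 0.7, 5.0]
finger_gap: 0.0435
grip_force: 15.0
time_s: 6.32
ee_pos: [0.4256, -0.1951, 0.1514]
tcp_rot: [-0.0, 1.0, -0.0, -0.0]
wrist_force: [0.9, -1.2, -0.5]
finger_gap: 0.0699
grip_force: 0.0
time_s: 6.95
ee_pos: [0.5612, 0.061, 0.2003]
tcp_rot: [0.0, 1.0, -0.0, 0.0]
wrist_force: [0.0, -0.7, -0.1]
finger_gap: 0.0701
grip_force: 0.0
time_s: 7.2
ee_pos: [0.5599, 0.0592, 0.2002]
tcp_rot: [0.0, 1.0, 0.0, -0.0]
wrist_force: [-0.4, 0.1, -0.6]
finger_gap: 0.0699
grip_force: 0.0
```

View pics/w3.png

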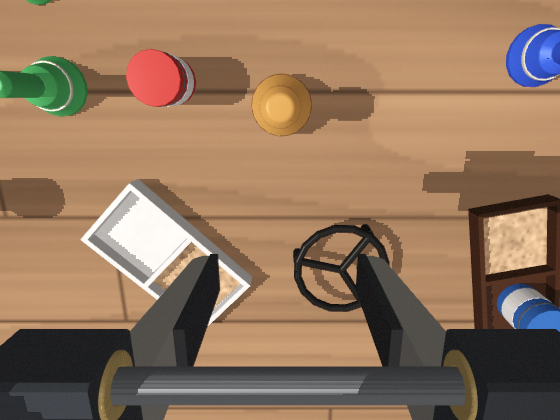

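The rattle knob is centred at (280,104), right below the camera, so its position will be good. The red lid is at (157,78). The blue jar stands in the dark tray at (530,310). The white tray's far corner is at (132,181), its left corner at (82,239) and its right corner at (250,285).

```bash
python3 -c "
from h import *
m=camera_model('wrist'); d=np.load('pics/w3.npz')['d']
for n,u,v,z in(('rattle',280,104,.088),('rattle body',281,105,.03),('red',157,78,.055),('w4',132,181,.021),('w3',82,239,.021),('w1',250,285,.021)): print(n,atz(m,u,v,z).round(4),dep(m,d,u,v).round(4))"
```

```text
rattle [0.6385 0.0635 0.088 ] [0.6385 0.0634 0.0893]
rattle body [0.6366 0.0637 0.03  ] [0.6377 0.0627 0.0878]
red [0.658  0.1627 0.055 ] [0.658  0.1626 0.0553]
w4 [0.5661 0.2081 0.021 ] [ 5.613e-01  2.173e-01 -5.000e-04]
w3 [0.5061 0.2664 0.021 ] [0.5056 0.2672 0.0196]
w1 [0.454  0.0977 0.021 ] [0.453  0.0979 0.0192]
```

```bash
python3 -m pendant '[[[0.04,-0.003,0,0,0,0],[0.037,-0.002,0.03,0,0,0],[0,0,0.04,0,0,0],[0,0,0.04,0,0,0],[0,0,0.02,0,0,0]]]' 0.06
python3 -m pendant '[[[0,0,0.015,0,0,0],[0,0,0,0,0,0],[0,0,0,0,0,0]]]'
python3 -m pendant '[[[0,0,0,0,0,0],[0,0,0,0,0,0],[0,0,0,0,0,0],[0,0,0,0,0,0]]]' 0.02 15
python3 -m pendant '[[[0,0,-0.02,0,0,0],[0,0,-0.04,0,0,0],[0,0.02,-0.03,0,0,0],[-0.02,0.05,0,0,0,0],[-0.03,0.045,0,0,0,0]]]'
```

```text
time_s: 7.88
ee_pos: [0.6355, 0.0628, 0.068]
tcp_rot: [-0.0, 1.0, -0.001, -0.002]
wrist_force: [0.9, 0.9, 0.6]
finger_gap: 0.0601
grip_force: 0.0
time_s: 8.25
ee_pos: [0.6384, 0.0643, 0.0573]
tcp_rot: [0.0, 1.0, -0.0, 0.001]
wrist_force: [-0.4, -0.1, 0.3]
finger_gap: 0.0601
grip_force: 0.0
time_s: 8.75
ee_pos: [0.6374, 0.0646, 0.0559]
tcp_rot: [-0.0, 1.0, -0.0, 0.0]
wrist_force: [-0.8, 1.5, 1.4]
finger_gap: 0.0313
grip_force: 15.0
time_s: 9.38
ee_pos: [0.5876, -0.0521, 0.1477]
tcp_rot: [0.001, 1.0, 0.0, 0.001]
wrist_force: [0.6, -1.0, -1.0]
finger_gap: 0.0311
grip_force: 15.0
```

```bash
python3 -m pendant '[[[-0.03,0.045,0,0,0,0],[-0.03,0.045,0,0,0,0],[-0.017,0.028,0,0,0,0],[-0.01,0.012,0.02,0,0,0],[0,0,0.03,0,0,0]]]'
python3 -m pendant '[[[0,0,0.02,0,0,0],[0,0,0.006,0,0,0],[0,0,0.004,0,0,0],[0,0,0,0,0,0],[0,0,0,0,0,0]]]'
```

```text
time_s: 10.0
ee_pos: [0.5008, -0.1825, 0.0975]
tcp_rot: [0.001, 1.0, -0.001, 0.002]
wrist_force: [0.6, 0.0, -1.6]
finger_gap: 0.0311
grip_force: 15.0
time_s: 10.62
ee_pos: [0.5007, -0.1808, 0.0665]
tcp_rot: [0.0, 1.0, 0.0, 0.001]
wrist_force: [-0.8, 0.8, -0.5]
finger_gap: 0.031
grip_force: 15.0
```

```bash
python3 -m pendant '[[[0,0,0.002,0,0,0],[0,0,0.001,0,0,0],[0,0,0,0,0,0]]]'
python3 -m pendant '[[[0,0,0,0,0,0],[0,0,0,0,0,0],[0,0,-0.02,0,0,0],[0,0,-0.04,0,0,0],[0,0,-0.05,0,0,0]]]' 0.06
python3 -m pendant '[[[0.03,-0.05,0,0,0,0],[0.03,-0.05,0,0,0,0],[0.03,-0.05,0,0,0,0],[0.03,-0.05,0,0,0,0],[0.02,-0.055,0,0,0,0]]]' 0.075
python3 -m pendant '[[[0.01,-0.05,0,0,0,0],[0.007,-0.0405,0,0,0,0],[0,0,0.03,0,0,0],[0,0,0.04,0,0,0],[0,0,0.04,0,0,0]]]'
```

```text
time_s: 11.0
ee_pos: [0.5009, -0.1808, 0.0639]
tcp_rot: [0.0, 1.0, -0.0, 0.001]
wrist_force: [-1.2, 0.4, 6.0]
finger_gap: 0.0312
grip_force: 15.0
time_s: 11.62
ee_pos: [0.4992, -0.18, 0.1725]
tcp_rot: [-0.001, 1.0, -0.0, -0.001]
wrist_force: [1.5, -0.8, -0.4]
finger_gap: 0.0598
grip_force: 0.0
time_s: 12.25
ee_pos: [0.641, 0.076, 0.1722]
tcp_rot: [0.0, 1.0, -0.0, 0.0]
wrist_force: [-0.3, -0.7, 0.3]
finger_gap: 0.0748
grip_force: 0.0
time_s: 12.88
ee_pos: [0.657, 0.1652, 0.0612]
tcp_rot: [0.0, 1.0, 0.0, -0.0]
wrist_force: [-0.2, 0.0, -0.7]
finger_gap: 0.0751
grip_force: 0.0
```

```bash
python3 -m pendant '[[[0,0,0.02,0,0,0],[0,0,0.016,0,0,0],[0,0,0,0,0,0]]]'
python3 -m pendant '[[[0,0,0,0,0,0],[0,0,0,0,0,0],[0,0,0,0,0,0],[0,0,0,0,0,0]]]' 0.03 15
python3 -m pendant '[[[0,0,-0.02,0,0,0],[0,0,-0.04,0,0,0],[-0.04,-0.01,-0.03,0,0,0],[-0.04,-0.012,0,0,0,0],[-0.04,-0.012,0,0,0,0]]]'
python3 -m pendant '[[[-0.02,-0.008,0,0,0,0],[-0.01,-0.004,0.03,0,0,0],[0,0,0,0,0,0]]]'
python3 -c "
from h import *
snap('wrist','w4')"
```

```text
time_s: 13.25
ee_pos: [0.6569, 0.1649, 0.026]
tcp_rot: [0.0, 1.0, -0.0, -0.001]
wrist_force: [-0.2, -0.0, -0.4]
finger_gap: 0.0748
grip_force: 0.0
time_s: 13.75
ee_pos: [0.6577, 0.1652, 0.0274]
tcp_rot: [-0.0, 1.0, -0.0, 0.001]
wrist_force: [-0.5, 0.2, 2.7]
finger_gap: 0.0435
grip_force: 15.0
time_s: 14.38
ee_pos: [0.5366, 0.1993, 0.1184]
tcp_rot: [-0.0, 1.0, -0.0, 0.001]
wrist_force: [-0.3, -0.1, -1.0]
finger_gap: 0.0437
grip_force: 15.0
time_s: 14.75
ee_pos: [0.5048, 0.2109, 0.0854]
tcp_rot: [0.0, 1.0, 0.0, -0.002]
wrist_force: [-0.0, -0.0, -0.7]
finger_gap: 0.0436
grip_force: 15.0
```

View pics/w4.png

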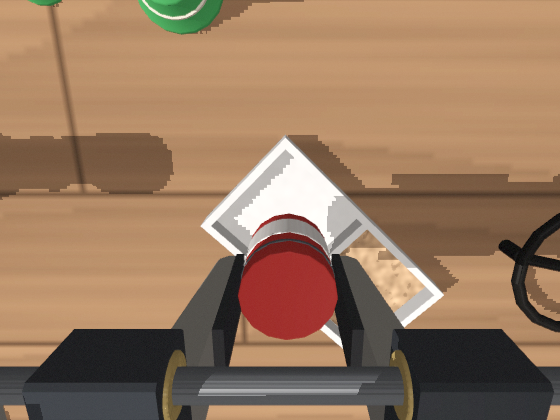

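The red jar is held over the white tray. The rim corners are far (285,137), left (202,227) and right (442,294).

```bash
python3 -c "
from h import *
m=camera_model('wrist')
w4,w3,w1=[atz(m,u,v,.021)[:2] for u,v in((285,137),(202,227),(442,294))]
print(w4,w3,w1); C=(w1+w3)/2; y=(w1-w4)/np.linalg.norm(w1-w4); print(np.linalg.norm(w1-w4),np.linalg.norm(w3-w4),'cork',C+.0385*y,'bare',C-.0385*y)"
```

```text
[0.56615582 0.21198032] [0.50614952 0.26823132] [0.45524191 0.09947338]
0.1579864102547107 0.08224919855921396 cork [0.4536669  0.15643532] bare [0.50772453 0.21126937]
```

```bash
python3 -m pendant '[[[0.001,0,0.02,0,0,0],[0,0,0.02,0,0,0],[0,0,0.006,0,0,0],[0,0,0.003,0,0,0],[0,0,0,0,0,0]]]'
python3 -m pendant '[[[0,0,0.002,0,0,0],[0,0,0,0,0,0]]]'
```

```text
time_s: 15.42
ee_pos: [0.509, 0.2111, 0.0385]
tcp_rot: [-0.0, 1.0, -0.0, 0.001]
wrist_force: [0.0, 0.3, -1.1]
finger_gap: 0.0434
grip_force: 15.0
time_s: 15.68
ee_pos: [0.5083, 0.2111, 0.0358]
tcp_rot: [-0.0, 1.0, -0.0, 0.0]
wrist_force: [-0.4, 0.3, 0.4]
finger_gap: 0.0435
grip_force: 15.0
```

```bash
python3 -m pendant '[[[0,0,0.002,0,0,0],[0,0,0.001,0,0,0],[0,0,0,0,0,0]]]'
python3 -m pendant '[[[0,0,0,0,0,0],[0,0,0,0,0,0],[0,0,-0.02,0,0,0],[0,0,-0.05,0,0,0],[0,0,-0.05,0,0,0]]]' 0.07
python3 -m pendant '[[[0.02,-0.02,-0.02,0,0,0],[0.03,-0.024,0,0,0,0],[0.024,-0.02,0,0,0,0],[0,0,0,0,0,0]]]' 0.06
python3 -c "
from h import *
snap('wrist','w5')"
```

```text
time_s: 16.05
ee_pos: [0.5084, 0.2111, 0.0334]
tcp_rot: [0.0, 1.0, 0.0, 0.0]
wrist_force: [-2.2, -1.4, 5.4]
finger_gap: 0.0438
grip_force: 15.0
time_s: 16.68
ee_pos: [0.5077, 0.2109, 0.1534]
tcp_rot: [0.0, 1.0, -0.0, -0.001]
wrist_force: [0.7, -0.1, -0.4]
finger_gap: 0.07
grip_force: 0.0
time_s: 17.18
ee_pos: [0.5828, 0.2757, 0.1719]
tcp_rot: [0.0, 1.0, 0.0, -0.0]
wrist_force: [-1.0, -1.0, -0.4]
finger_gap: 0.0599
grip_force: 0.0
```

View pics/w5.png

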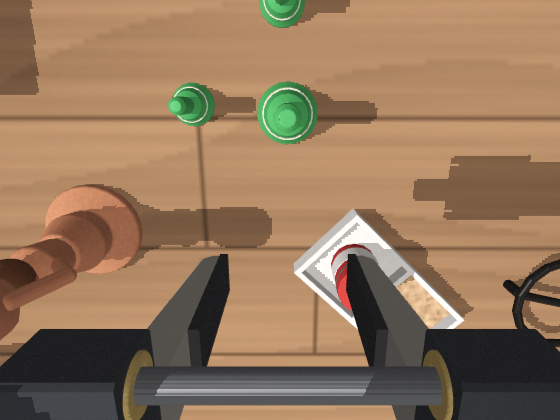

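The large green bell is at (288,118), almost straight ahead. The small look-alike at (190,105) and the mermaid base at (95,228) are both clear of the hand.

```bash
python3 -c "
from h import *
m=camera_model('wrist'); d=np.load('pics/w5.npz')['d']
for n,u,v,z in(('bell',288,118,.082),('bellbase',287,113,.01),('small',176,106,.05)): print(n,atz(m,u,v,z).round(4),dep(m,d,u,v).round(4))"
```

```text
bell [0.6517 0.2742 0.082 ] [0.6517 0.2742 0.0815]
bellbase [0.652 0.275 0.01 ] [0.6549 0.2749 0.0803]
small [0.6587 0.3592 0.05  ] [0.6589 0.3571 0.057 ]
```

```bash
python3 -m pendant '[[[0.04,0,0,0,0,0],[0.03,0.001,0.02,0,0,0],[0,0,0.04,0,0,0],[0,0,0.04,0,0,0],[0,0,0.02,0,0,0]]]'
python3 -m pendant '[[[0,0,0.01,0,0,0],[0,0,0,0,0,0],[0,0,0,0,0,0]]]'
python3 -m pendant '[[[0,0,0,0,0,0],[0,0,0,0,0,0],[0,0,0,0,0,0],[0,0,0,0,0,0],[0,0,0,0,0,0]]]' 0.008 15
python3 -m pendant '[[[0,0,-0.02,0,0,0],[0,0,-0.05,0,0,0],[-0.02,0.02,-0.04,0,0,0],[-0.03,0.04,0,0,0,0],[-0.045,0.035,0,0,0,0]]]'
```

```text
time_s: 17.85
ee_pos: [0.6498, 0.2729, 0.0497]
tcp_rot: [0.001, 1.0, -0.0, -0.002]
wrist_force: [-0.8, -0.0, -1.5]
finger_gap: 0.0602
grip_force: 0.0
time_s: 18.23
ee_pos: [0.6535, 0.2743, 0.0447]
tcp_rot: [-0.0, 1.0, -0.0, 0.002]
wrist_force: [0.4, 0.4, 0.3]
finger_gap: 0.0601
grip_force: 0.0
time_s: 18.85
ee_pos: [0.652, 0.274, 0.0423]
tcp_rot: [0.0, 1.0, -0.0, -0.0]
wrist_force: [0.5, 0.5, -1.7]
finger_gap: 0.0194
grip_force: 15.0
time_s: 19.48
ee_pos: [0.5578, 0.1778, 0.1552]
tcp_rot: [0.0, 1.0, -0.0, 0.002]
wrist_force: [0.3, -0.4, 0.3]
finger_gap: 0.0192
grip_force: 15.0
```

```bash
python3 -m pendant '[[[-0.045,0.01,0,0,0,0],[-0.04,0.0085,0,0,0,0],[-0.018,0.004,0.01,0,0,0],[0,0,0.03,0,0,0],[0,0,0.03,0,0,0]]]'
python3 -m pendant '[[[0,0,0.02,0,0,0],[0,0,0.008,0,0,0],[0,0,0.004,0,0,0],[0,0,0,0,0,0],[0,0,0,0,0,0]]]'
```

```text
time_s: 20.1
ee_pos: [0.4551, 0.1566, 0.0838]
tcp_rot: [-0.0, 1.0, -0.0, 0.002]
wrist_force: [0.2, -0.4, -1.5]
finger_gap: 0.0197
grip_force: 15.0
time_s: 20.72
ee_pos: [0.4549, 0.1566, 0.0515]
tcp_rot: [-0.0, 1.0, -0.0, 0.001]
wrist_force: [0.2, -0.3, -0.1]
finger_gap: 0.0193
grip_force: 15.0
```

```bash
python3 -m pendant '[[[0,0,0.002,0,0,0],[0,0,0,0,0,0]]]'
python3 -m pendant '[[[0,0,0,0,0,0],[0,0,0,0,0,0],[0,0,-0.02,0,0,0],[0,0,-0.05,0,0,0],[0,0,-0.05,0,0,0]]]' 0.05
python3 -m pendant '[[[-0.03,0.03,-0.03,0,0,0],[-0.03,0.04,-0.02,0,0,0],[0,0.04,0,0,0,0],[0,0,0,0,0,0],[0,0,0,0,0,0]]]'
python3 - <<'E'
from h import *
a=snap('top','t1')[0];b=snap('scene','s1')[0]
o=np.vstack([cv2.resize(a[140:310,180:440],(780,510)),])
o=np.hstack([cv2.resize(a[160:300,180:440],(400,215)),cv2.resize(b[100:240,140:400],(400,215))]); o=cv2.resize(np.vstack([a[140:300,180:440],b[100:260,130:390]]),(780,960))[:, :]
o=np.hstack([cv2.resize(a[150:300,190:430],(400,250)),cv2.resize(b[90:240,140:380],(400,250))])
cv2.imwrite('pics/fin.png',o)
E
```

```text
time_s: 20.98
ee_pos: [0.4551, 0.1568, 0.05]
tcp_rot: [-0.0, 1.0, -0.0, 0.001]
wrist_force: [-2.4, 0.6, 6.8]
finger_gap: 0.0196
grip_force: 15.0
time_s: 21.6
ee_pos: [0.4536, 0.1564, 0.1695]
tcp_rot: [0.0, 1.0, -0.0, -0.001]
wrist_force: [1.3, -0.1, -0.3]
finger_gap: 0.05
grip_force: 0.0
time_s: 22.22
ee_pos: [0.3941, 0.0469, 0.2184]
tcp_rot: [-0.0, 1.0, -0.0, -0.0]
wrist_force: [-0.3, 0.1, -0.6]
finger_gap: 0.05
grip_force: 0.0
```

View pics/fin.png

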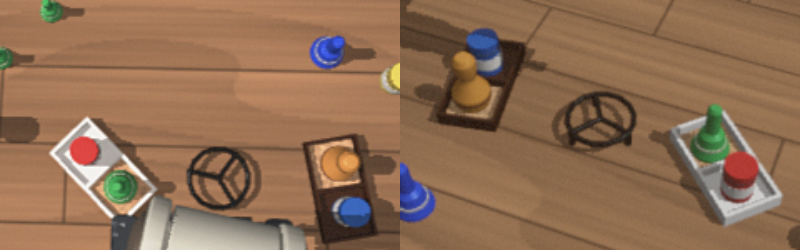

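All four pieces stand upright in the right halves: the green bell on cork and red jar bare in the white tray, the rattle on cork and blue jar bare in the dark tray. The trivet, blue bell and yellow jar have not moved, and the arm is clear.

```bash
python3 -c "
from plant import ticket
print(ticket.hand_in())"
```

```text
the job is handed in; nothing more can be done
None
```

Both kits are made up and the job is handed in at about 22 s: the last pictures showed all four pieces upright in the right compartments and the other things where they stood, though the hand-in returned no verdict.

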